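Clear the bench block and press the touch-latch cupboard open

ROBOT

A 6-joint arm with a two-finger parallel gripper is mounted at the origin on a cart in front of the work surface, level with it; the furniture and walls round the work are solid. World frame = base frame: x ahead of the robot, y to its left, z up, the work surface at z = 0. Lengths are in m, angles in rad, forces in N, time in s.
With the tool pointing down it reaches from about 0.225 to 0.725 m from the base axis. Payload 3.1 kg.
Tool frame: the origin (TCP) lies at the very end of the fingers, on their centre line; the grasp point (between the pads) lies 19 mm behind it (arm.pinch_z is the distance from the TCP to the grasp point, in m); z points along the fingers, y is the line along which they close (so a half turn about z gives the same grasp; the last joint's range is limited). The gripper opens to 85 mm and grips with 20 to 120 N. Pads are 22 mm wide; open, the fingers measure 114 mm over their backs; the gripper's body (76 mm by 85 mm) begins 54 mm behind the grasp point. The pads swing forward as they close: fully open they stand 13 mm farther back than shut.
Start: joints at [-1.329, 0.048, 0.099, 1.622, 0, 1.443], TCP at [0.19, -0.49, 0.231] pointing down, gripper open.
Joint ranges: [-2.91, 2.91], [-0.99, 1.94], [-1.21, 1.42], [-2.12, 2.29], [-1.49, 1.47], [-3.14, 3.14]. Speed limits (rad/s): [2.79, 2.79, 3.14, 3.14, 3.14, 3.14].

INTERFACE

Orientations are given as a unit quaternion [x, y, z, w].
In Python, from bench import telemetry, imaging, arm gives the robot as it stands.
- The arm moves only by the tool step_arm, never from a script. Its argument "series" is a list of rows, each an object of numbers: "x", "y", "z": the shift along the tool's x, y, z in m; "turn": the turn about the tool's z in rad; "claw": the opening in per cent of the stroke, from 0 (shut) to 100 (fully open). A call has 1 to 10 rows; each row shifts and turns the commanded pose from where the row before left it, along the tool's axes as they then stand; what a row does not reach is not made up. A row lasts 1/12 s, in which the tool goes at most 41.7 mm and 7.16 degrees, less where a joint would pass 70% of its speed; a pose out of reach is approached as far as the arm can. A call is refused whole if a number of a shift passes 0.0417 or a number of a turn 0.125, either way. A call with a gripper value outside its range is refused whole. The fingers move at their own pace and stop on an object; "squeeze" is the grip in N (left out, the last holds). Time passes only in rows, so rows that do not move let the fingers close. It gives the time, the measured TCP pose, the force, the opening and the grip force at its end, in the units of the state.
- telemetry.get_obs(): the state, without advancing time (a new reading comes with each control period).
- imaging.grab_frame(name): name is "side" or "top"; returns a dict with "image" (420x560x3 uint8, red, green, blue), "depth" (420x560 float32, m along the optical axis (not along the pixel's ray), 0 where there is no reading), "mtx" (3x3 intrinsics, pixels), "dist_coeffs" ([k1, k2, p1, p2, k3] as OpenCV has them; the pictures are not rectified), "cam_to_world" (4x4, takes a point from camera to world coordinates). Camera axes: x right, y down, z forward; pixel columns grow to the right and rows downward; lengths in m; the calibration is good to about 2 mm. A picture is of the moment at which its call begins.
- arm.job_done(): hands the job in; it is judged then, once.
The state is a dict: "clock": time; "joint_pos": joint angles; "dq": joint speeds; "effort": joint torques, N m; "position": TCP position; "ee_rot": TCP orientation; "force": force on the tool from outside, world axes, zero at the start; "ft_torque": the same for the moment, N m; "gripper_width": finger opening in m; "gripper_force": force on a finger pad.
Only numpy, scipy, OpenCV 4.12 (cv2) and the standard library are available. Lean on these libraries where they do the work, as an engineer would, in place of code of your own. Each camera call takes 0.05 s, during which the arm holds its last target. There are 200 camera calls.

TASK

The steel bench block stands in the way of the low cupboard's door. With the fingertips push the block along the surface out of the door's path, then press that door by its free right-hand edge so that its push-to-open catch lets go and the door springs ajar. Do not grasp or lift anything, keep the block on the cabinet top, and leave the tall cupboard's door shut and the other things where they are.

Things in the scene. Friction and masses are not known exactly. Their poses are not given: they have to be found in the camera images.
- low_cupboard: low cupboard, fixed: grey box 130 mm high, 160 mm wide; its whole front is a plain plywood door, 12 mm thick, without handle. Origin on the surface; +x to its back (35 mm behind the origin), -x to its front (closed door's outer face 70 mm before the origin, hinge axis at x -58, y +80), z up. The cupboards can change places.
- tall_cupboard: tall cupboard, fixed: grey box 180 mm high, 160 mm wide; its whole front is a plain plywood door, 12 mm thick, without handle. Origin on the surface; +x to its back (35 mm behind the origin), -x to its front (closed door's outer face 70 mm before the origin, hinge axis at x -58, y +80), z up. The cupboards can change places.
- low_door (a joint): hinge of the low cupboard's door, rad: 0 closed and caught, negative pressed in (stop at -0.045), positive open. Upright hinge at the door's +y edge, free edge at -y. Pressing the free edge in 6 mm, nearly to the stop at 7 mm (about 5 N), frees the catch; let go, a soft spring (1.5 N) swings the door ajar to about 0.7 rad, its free edge 100 mm out; the catch does not take hold again.
- tall_door (a joint): hinge of the tall cupboard's door, rad: 0 closed and caught, negative pressed in (stop at -0.045), positive open. Upright hinge at the door's +y edge, free edge at -y. Pressing the free edge in 6 mm, nearly to the stop at 7 mm (about 5 N), frees the catch; let go, a soft spring (1.5 N) swings the door ajar to about 0.7 rad, its free edge 100 mm out; the catch does not take hold again. To be left shut.
- low_door_press (a point): point on the outer face of the low cupboard's door where it is best pressed: 30 mm from the free edge, 30 mm below the door's top edge (100 mm above the surface). It moves with the door; when the door is closed its axes are those of the cupboard, +x into the door.
- bench_block: polished steel block 64x64x24 mm, about 0.8 kg, loose, lying flat in front of the low cupboard's door, its centre about 85 mm from the door. Origin at the centre of its underside, z up, sides along x and y. The cabinet top reaches from y -0.21 to 0.31 m in the world.
- tin: food tin standing on the surface, 58 mm diameter, 72 mm high; origin under its centre. Leave alone.
- spice_jar: spice jar with a green cap, 44 mm diameter, 99 mm high, standing; origin under its centre. Leave alone.
- pliers: small pliers with black grips, lying flat, 137 mm long (along its y), 45 mm wide, 10 mm high; origin under its middle. Leave alone.
- spool: spool of solder wire, 48 mm diameter, 22 mm high, on top of the tall cupboard; origin under its centre. Leave alone.
- ring_box: dark blue ring box 45x50x34 mm, on top of the tall cupboard; origin under its centre. Leave alone.
There are look-alikes about, which are no part of the job. There is more than one size of the bench_block; the job needs the larger.

How it is judged:
On the way:
1. the bench block lies flat, clear of the low door's path, while that door is still closed ((y of bench_block in the frame of low_cupboard above 0.07 m or y of bench_block in the frame of low_cupboard below -0.125 m or x of bench_block in the frame of low_cupboard below -0.225 m) and value of joint low_door below 0.03 rad and linear speed of bench_block below 0.02 m/s and height (world z) of bench_block between -0.005 and 0.005 m and angle between bench_block's own z axis and vertical below 0.1 rad), for 0.2 s.
At the end, for the whole second after the job is handed in: Low door still and ajar at 0.55 to 0.85 rad; block at rest, flat on the top, its centre over 70 mm to the hinge side or 125 mm to the other side of the low cupboard's middle, or 225 mm before its origin; tall door shut (under 0.03 rad); the other things within 20 mm of their places (value of joint low_door between 0.55 and 0.85 rad and velocity of joint low_door between -0.05 and 0.05 rad/s and (y of bench_block in the frame of low_cupboard above 0.07 m or y of bench_block in the frame of low_cupboard below -0.125 m or x of bench_block in the frame of low_cupboard below -0.225 m) and linear speed of bench_block below 0.01 m/s and height (world z) of bench_block between -0.005 and 0.005 m and angle between bench_block's own z axis and vertical below 0.1 rad and value of joint tall_door below 0.03 rad and distance of each of tin, spice_jar, pliers, spool, ring_box from where it was at the start of the episode below 0.02 m); the robot touches nothing.
It fails at once if the bench block is lifted more than 12 mm (height (world z) of bench_block above 0.012 m).
It fails at once if the bench block is squeezed or struck (over 35 N between it and the fingers) (contact force between the fingers and bench_block above 35 N).
It fails at once if the tall cupboard's door is opened (over 0.06 rad) (value of joint tall_door above 0.06 rad).
It fails at once if the tin, spice jar, pliers, spool or ring box is moved more than 20 mm (distance of any of tin, spice_jar, pliers, spool, ring_box from where it was at the start of the episode above 0.02 m).
It also fails if it takes over 48 s, if anything falls off the work surface, if the arm or the gripper's body presses on something with over 40 N, if the wrist force passes 120 N, or if a joint passes its speed limit or range.

## Working session

There is one attempt and no reset: what is moved stays moved. The work goes in short steps, Python scripts to look and compute and a tool call to move; the robot and the scene stay as the last step left them, time stands still between calls to the robot, and variables do not carry over. Pictures are saved under pics/ and viewed, at most 10 in all, crops included, and the job is handed in when it is done.

Besides the shell and the picture viewer there is one more tool, called by a JSON object that holds its "method" and its "body". step_arm: Moves the arm, as the interface text tells. Its arguments: {"type":"object","properties":{"series":{"type":"array"},"squeeze":{"type":"number"}},"required":["series"]}

```bash
ls; mkdir -p pics; cat > h.py <<'E'
import numpy as np,cv2
from bench import telemetry,imaging,arm
def grab(n,save=None):
    f=imaging.grab_frame(n)
    if save: cv2.imwrite('pics/'+save,f['image'][:,:,::-1])
    np.savez('/tmp/'+n+'.npz',**f)
    return f
def pts(f):
    h,w=f['depth'].shape
    u,v=np.meshgrid(np.arange(w),np.arange(h))
    p=cv2.undistortPoints(np.stack([u,v],-1).reshape(-1,1,2).astype(np.float32),f['mtx'],f['dist_coeffs']).reshape(h,w,2)
    d=f['depth'][...,None]
    c=np.concatenate([p*d,d],-1)
    T=f['cam_to_world']
    W=c@T[:3,:3].T+T[:3,3]
    W[f['depth']==0]=np.nan
    return W
E
python3 - <<'E'
from h import *
for n in('top','side'):
    f=grab(n,n+'0.png'); print(n,f['cam_to_world'].round(3).tolist())
print(telemetry.get_obs())
E
```

```text
pics
top [[0.02, -0.992, 0.122, 0.41], [-1.0, -0.021, -0.003, 0.036], [0.005, -0.122, -0.993, 0.987], [0.0, 0.0, 0.0, 1.0]]
side [[0.979, -0.176, 0.106, 0.415], [-0.205, -0.828, 0.521, -0.485], [-0.004, -0.532, -0.847, 0.974], [0.0, 0.0, 0.0, 1.0]]
{'clock': 0.1, 'joint_pos': array([-1.32882568e+00,  4.86974655e-02,  9.77156828e-02,  1.62199799e+00,
        2.45122464e-06,  1.44298679e+00]), 'dq': array([-0.00056731, -0.0023663 ,  0.00370899, -0.0001986 , -0.00146725,
        0.00022415]), 'effort': array([ 3.22138781e-03, -3.39851618e+01,  3.20935464e+01,  1.57518871e-02,
       -1.03992325e-04,  1.09192079e-06]), 'position': array([ 0.1895885 , -0.48896738,  0.23020394]), 'ee_rot': array([ 9.82955876e-01,  1.83838390e-01, -6.10588299e-05, -1.09001703e-03]), 'force': array([0.14267814, 0.5487652 , 0.25049647]), 'ft_torque': array([ 0.00566674, -0.01106467,  0.05095925]), 'gripper_force': 0.0, 'gripper_width': 0.0854165437595939}
```

View pics/top0.png

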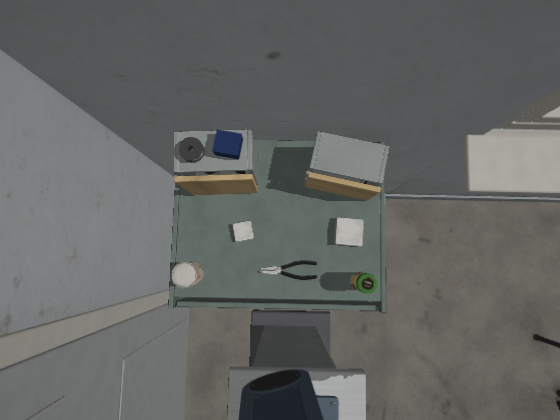

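View pics/side0.png

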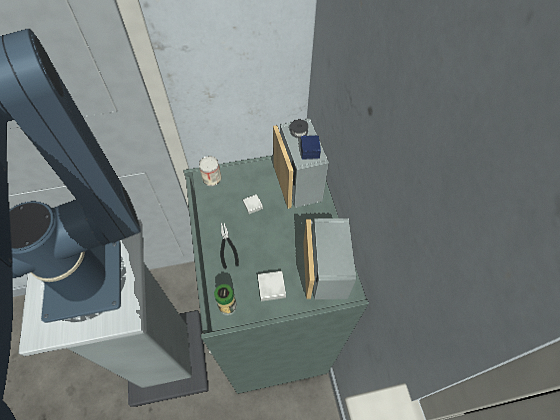

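The top view shows the left cupboard at (215,160) with the spool and ring box on it, so it is the tall one. The low cupboard is at (347,165), turned slightly. There are two candidates for the block: the large white one at (350,232) and a smaller one at (243,231). The large one, in front of the low door, fits the description. The tin is at (187,274), the pliers at (290,271) and the jar at (366,283). Next I'll measure these and take a close crop.

```bash
python3 - <<'E'
from h import *
f=dict(np.load('/tmp/top.npz')); W=pts(f); im=f['image']
def rect(n,m):
    P=W[m][:,:2].astype(np.float32); P=P[~np.isnan(P).any(1)]
    (c,s,a)=cv2.minAreaRect(P); print(n,len(P),'c',np.round(c,4),'s',np.round(s,4),'a',round(a,1),'z',np.nanmedian(W[m][:,2]).round(4)); return cv2.boxPoints((c,s,a)).round(3).tolist()
v,u=np.mgrid[:420,:560]
def box(x0,y0,x1,y1): return (u>=x0)&(u<=x1)&(v>=y0)&(v<=y1)
z=W[...,2]
print(rect('big',box(325,210,375,255)&(z>.015)&(z<.03)))
print(rect('small',box(225,215,262,248)&(z>.012)))
print(rect('lowtop',box(295,120,395,205)&(z>.122)&(z<.14)))
print(rect('talltop',box(165,120,270,200)&(z>.172)&(z<.186)))
print(rect('pliers',box(250,255,325,285)&(z>.005)&(z<.03)))
print(rect('jar',box(345,265,385,300)&(z>.08)))
print(rect('tin',box(165,255,212,292)&(z>.06)))
hsv=cv2.cvtColor(im,cv2.COLOR_RGB2HSV)
wood=(hsv[...,0]<25)&(hsv[...,1]>80)
m=wood&box(295,120,395,205)&(z>.122); print(rect('lowdoortop',m))
m=wood&box(295,120,395,205)&(z>.03)&(z<.12)
P=W[m]; A=np.c_[P[:,1],np.ones(len(P))]; print('face x=a*y+b',np.linalg.lstsq(A,P[:,0],rcond=None)[0], P[:,1].min(),P[:,1].max())
t=(abs(z)<.008); print('table',np.nanmin(W[t&box(170,130,390,310)],0),np.nanmax(W[t&box(170,130,390,310)],0))
g=cv2.resize(im[110:320,160:400],None,fx=3.3,fy=2.85*1,interpolation=cv2.INTER_CUBIC)
g=cv2.resize(im[110:320,160:400],(684,598),interpolation=cv2.INTER_CUBIC); cv2.imwrite('pics/crop1.png',g[:,:,::-1])
E
```

```text
big 727 c [ 0.4753 -0.1178] s [0.0643 0.0641] a 86.1 z 0.0231
[[0.4410000145435333, -0.14800000190734863], [0.5049999952316284, -0.15199999511241913], [0.5099999904632568, -0.08799999952316284], [0.44600000977516174, -0.08299999684095383]]
small 332 c [0.472  0.1363] s [0.044  0.0444] a 12.4 z 0.0158
[[0.44600000977516174, 0.15299999713897705], [0.45500001311302185, 0.10999999940395355], [0.49799999594688416, 0.11900000274181366], [0.48899999260902405, 0.16300000250339508]]
lowtop 3290 c [ 0.6203 -0.0989] s [0.1598 0.1062] a 78.9 z 0.1289
[[0.5529999732971191, -0.16699999570846558], [0.6570000052452087, -0.18799999356269836], [0.6880000233650208, -0.03099999949336052], [0.5839999914169312, -0.009999999776482582]]
talltop 2590 c [0.6143 0.185 ] s [0.1056 0.1588] a 3.2 z 0.1791
[[0.5569999814033508, 0.26100000739097595], [0.5659999847412109, 0.10300000011920929], [0.6710000038146973, 0.10899999737739563], [0.6629999876022339, 0.2669999897480011]]
pliers 297 c [0.3804 0.0249] s [0.0426 0.1336] a 1.2 z 0.0074
[[0.3580000102519989, 0.09099999815225601], [0.3610000014305115, -0.04199999943
[... 277 characters left out ...]
0000046491623], [0.3580000102519989, -0.11400000005960464]]
tin 526 c [0.3683 0.2571] s [0.0554 0.0549] a 5.7 z 0.0684
[[0.33799999952316284, 0.28200000524520874], [0.34299999475479126, 0.22699999809265137], [0.39899998903274536, 0.2329999953508377], [0.3930000066757202, 0.28700000047683716]]
lowdoortop 412 c [ 0.574  -0.0905] s [0.1579 0.0122] a 78.8 z 0.1288
[[0.5529999732971191, -0.16699999570846558], [0.5649999976158142, -0.16899999976158142], [0.5950000286102295, -0.014000000432133675], [0.5830000042915344, -0.012000000104308128]]
face x=a*y+b [0.19757132 0.58644656] -0.16485315131266326 -0.012110427419619318
table [ 0.28777179 -0.22575136 -0.00790615] [0.72188347 0.32904665 0.00796744]
```

View pics/crop1.png

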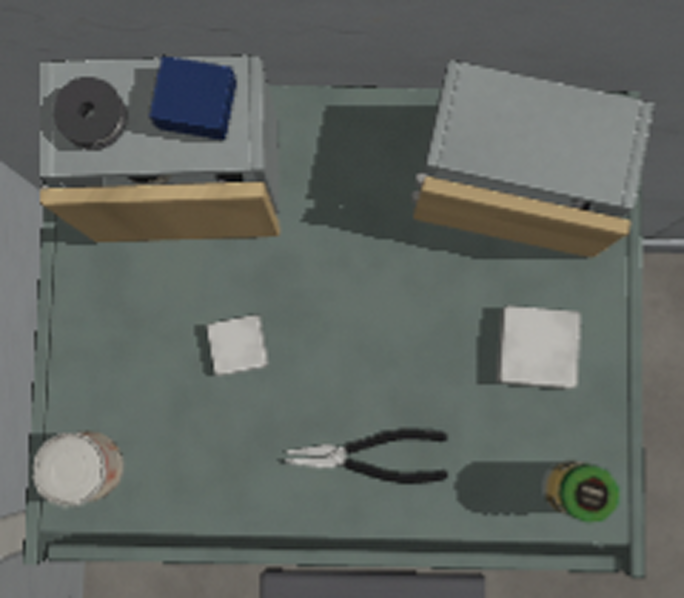

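Frames (from the fits): low cupboard origin is about (0.6375, -0.102), yaw -11.3°. The block is at (0.475, -0.118), 64×64 mm, z 23 mm and 86 mm before the door, so size and place match. The smaller 44 mm one is the look-alike. I'll push the block about 140 mm along +y to the hinge side. First I turn the tool so that its x axis lies along the push.

{"method": "step_arm", "body": {"series": [{"turn": -0.113,"claw": 25},{"turn": -0.113,"claw": 25},{"turn": -0.113,"claw": 25},{"turn": -0.113,"claw": 25},{"turn": -0.113,"claw": 25},{"turn": -0.113,"claw": 25},{"turn": -0.113,"claw": 25},{"turn": -0.113,"claw": 25},{"turn": -0.113,"claw": 25},{"turn": -0.113,"claw": 25}]}}

```text
invalid input at $.series[0]: expected keys x, y, z, turn, claw
```

{"method": "step_arm", "body": {"series": [{"x": 0,"y": 0,"z": 0,"turn": -0.113,"claw": 25},{"x": 0,"y": 0,"z": 0,"turn": -0.113,"claw": 25},{"x": 0,"y": 0,"z": 0,"turn": -0.113,"claw": 25},{"x": 0,"y": 0,"z": 0,"turn": -0.113,"claw": 25},{"x": 0,"y": 0,"z": 0,"turn": -0.113,"claw": 25},{"x": 0,"y": 0,"z": 0,"turn": -0.113,"claw": 25},{"x": 0,"y": 0,"z": 0,"turn": -0.113,"claw": 25},{"x": 0,"y": 0,"z": 0,"turn": -0.113,"claw": 25},{"x": 0,"y": 0,"z": 0,"turn": -0.113,"claw": 25},{"x": 0,"y": 0,"z": 0,"turn": -0.113,"claw": 25}]}}

```text
clock: 0.93
position: [0.1896, -0.4892, 0.2306]
ee_rot: [0.73, 0.684, 0.0, -0.001]
force: [0.1, 0.0, -0.3]
gripper_width: 0.0215
gripper_force: 0.0
```

{"method": "step_arm", "body": {"series": [{"x": 0.03,"y": 0.024,"z": 0,"turn": 0,"claw": 25},{"x": 0.03,"y": 0.024,"z": 0,"turn": 0,"claw": 25},{"x": 0.03,"y": 0.024,"z": 0,"turn": 0,"claw": 25},{"x": 0.03,"y": 0.024,"z": 0,"turn": 0,"claw": 25},{"x": 0.03,"y": 0.024,"z": 0,"turn": 0,"claw": 25},{"x": 0.03,"y": 0.024,"z": 0,"turn": 0,"claw": 25},{"x": 0.03,"y": 0.024,"z": 0,"turn": 0,"claw": 25},{"x": 0.03,"y": 0.024,"z": 0,"turn": 0,"claw": 25},{"x": 0.03,"y": 0.024,"z": 0,"turn": 0,"claw": 25},{"x": 0.03,"y": 0.024,"z": 0,"turn": 0,"claw": 25}]}}

```text
clock: 1.77
position: [0.4512, -0.2055, 0.2308]
ee_rot: [0.732, 0.682, -0.0, -0.0]
force: [0.6, -0.4, 0.3]
gripper_width: 0.0214
gripper_force: 0.0
```

{"method": "step_arm", "body": {"series": [{"x": 0.03,"y": 0.018,"z": 0,"turn": 0,"claw": 25},{"x": 0,"y": 0,"z": 0.03,"turn": 0,"claw": 25},{"x": 0,"y": 0,"z": 0.03,"turn": 0,"claw": 25},{"x": 0,"y": 0,"z": 0.03,"turn": 0,"claw": 25},{"x": 0,"y": 0,"z": 0.03,"turn": 0,"claw": 25},{"x": 0,"y": 0,"z": 0.03,"turn": 0,"claw": 25},{"x": 0,"y": 0,"z": 0.02,"turn": 0,"claw": 25},{"x": 0,"y": 0,"z": 0.02,"turn": 0,"claw": 25},{"x": 0,"y": 0,"z": 0,"turn": 0,"claw": 25}]}}

```text
clock: 2.52
position: [0.4662, -0.1763, 0.0357]
ee_rot: [0.732, 0.682, -0.002, -0.005]
force: [-1.1, 0.2, -0.4]
gripper_width: 0.0216
gripper_force: 0.0
```

```bash
python3 - <<'E'
from h import *
f=grab('side'); im=f['image']
cv2.imwrite('pics/s1.png',cv2.resize(im[150:360,170:400],(657,600),interpolation=cv2.INTER_CUBIC)[:,:,::-1])
E
```

```text
(no output)
```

View pics/s1.png

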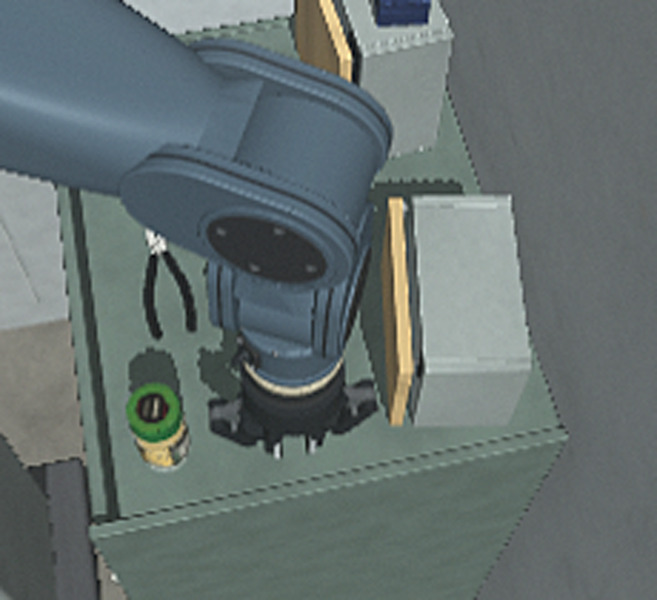

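The gripper, at crop (290,430), stands beside the block on its -y side. The knuckles are clear of the door at (400,400) and the jar at (155,420). I'll go down now.

{"method": "step_arm", "body": {"series": [{"x": 0,"y": 0.003,"z": 0.01,"turn": 0,"claw": 25},{"x": 0,"y": 0,"z": 0.01,"turn": 0,"claw": 25},{"x": 0,"y": 0,"z": 0.005,"turn": 0,"claw": 25},{"x": 0,"y": 0,"z": 0,"turn": 0,"claw": 25},{"x": 0,"y": 0,"z": 0,"turn": 0,"claw": 25}]}}

```text
clock: 2.98
position: [0.4735, -0.1788, 0.0163]
ee_rot: [0.732, 0.682, -0.0, -0.0]
force: [0.5, -0.4, 0.3]
gripper_width: 0.0215
gripper_force: 0.0
```

{"method": "step_arm", "body": {"series": [{"x": 0,"y": -0.001,"z": 0.005,"turn": 0,"claw": 25},{"x": 0,"y": 0,"z": 0.004,"turn": 0,"claw": 25},{"x": 0.004,"y": 0,"z": 0,"turn": 0,"claw": 25},{"x": 0.004,"y": 0,"z": 0,"turn": 0,"claw": 25},{"x": 0.003,"y": 0,"z": 0,"turn": 0,"claw": 25},{"x": 0.003,"y": 0,"z": 0,"turn": 0,"claw": 25},{"x": 0.003,"y": 0,"z": 0,"turn": 0,"claw": 25},{"x": 0.003,"y": 0,"z": 0,"turn": 0,"claw": 25},{"x": 0.003,"y": 0,"z": 0,"turn": 0,"claw": 25}]}}

```text
clock: 3.73
position: [0.4743, -0.1569, 0.0076]
ee_rot: [0.732, 0.681, -0.001, 0.001]
force: [-0.8, -4.5, -0.6]
gripper_width: 0.0214
gripper_force: 2.1
```

{"method": "step_arm", "body": {"series": [{"x": 0.004,"y": 0,"z": 0,"turn": 0,"claw": 25},{"x": 0.005,"y": 0,"z": 0,"turn": 0,"claw": 25},{"x": 0.005,"y": 0,"z": 0,"turn": 0,"claw": 25},{"x": 0.005,"y": 0,"z": 0,"turn": 0,"claw": 25},{"x": 0.005,"y": 0,"z": 0,"turn": 0,"claw": 25},{"x": 0.005,"y": 0,"z": 0,"turn": 0,"claw": 25},{"x": 0.005,"y": 0,"z": 0,"turn": 0,"claw": 25},{"x": 0.005,"y": 0,"z": 0,"turn": 0,"claw": 25},{"x": 0.005,"y": 0,"z": 0,"turn": 0,"claw": 25},{"x": 0.005,"y": 0,"z": 0,"turn": 0,"claw": 25}]}}

```text
clock: 4.57
position: [0.4777, -0.1067, 0.0076]
ee_rot: [0.732, 0.682, -0.0, 0.0]
force: [-0.0, -4.4, 0.7]
gripper_width: 0.0212
gripper_force: 2.6
```

{"method": "step_arm", "body": {"series": [{"x": 0.005,"y": 0,"z": 0,"turn": 0,"claw": 25},{"x": 0.005,"y": 0,"z": 0,"turn": 0,"claw": 25},{"x": 0.005,"y": 0,"z": 0,"turn": 0,"claw": 25},{"x": 0.005,"y": 0,"z": 0,"turn": 0,"claw": 25},{"x": 0.005,"y": 0,"z": 0,"turn": 0,"claw": 25},{"x": 0.005,"y": 0,"z": 0,"turn": 0,"claw": 25},{"x": 0.005,"y": 0,"z": 0,"turn": 0,"claw": 25},{"x": 0.005,"y": 0,"z": 0,"turn": 0,"claw": 25},{"x": 0.005,"y": 0,"z": 0,"turn": 0,"claw": 25},{"x": 0.004,"y": 0,"z": 0,"turn": 0,"claw": 25}]}}

```text
clock: 5.4
position: [0.481, -0.0578, 0.0075]
ee_rot: [0.732, 0.682, -0.0, 0.0]
force: [-0.4, -4.4, 1.1]
gripper_width: 0.0213
gripper_force: 2.7
```

{"method": "step_arm", "body": {"series": [{"x": 0.005,"y": 0,"z": 0,"turn": 0,"claw": 25},{"x": 0.005,"y": 0,"z": 0,"turn": 0,"claw": 25},{"x": 0.005,"y": 0,"z": 0,"turn": 0,"claw": 25},{"x": 0.005,"y": 0,"z": 0,"turn": 0,"claw": 25},{"x": 0.005,"y": 0,"z": 0,"turn": 0,"claw": 25},{"x": 0.005,"y": 0,"z": 0,"turn": 0,"claw": 25},{"x": 0.004,"y": 0,"z": 0,"turn": 0,"claw": 25},{"x": 0.003,"y": 0,"z": 0,"turn": 0,"claw": 25},{"x": 0.002,"y": 0,"z": 0,"turn": 0,"claw": 25},{"x": 0,"y": 0,"z": 0,"turn": 0,"claw": 25}]}}

```text
clock: 6.23
position: [0.4836, -0.0187, 0.0075]
ee_rot: [0.732, 0.682, -0.0, -0.0]
force: [-0.0, -4.6, 2.8]
gripper_width: 0.0214
gripper_force: 2.1
```

{"method": "step_arm", "body": {"series": [{"x": -0.01,"y": 0,"z": 0,"turn": 0,"claw": 0},{"x": -0.02,"y": 0,"z": 0,"turn": 0,"claw": 0},{"x": -0.02,"y": -0.01,"z": -0.01,"turn": 0,"claw": 0},{"x": -0.02,"y": -0.01,"z": -0.02,"turn": 0,"claw": 0},{"x": -0.02,"y": 0,"z": -0.025,"turn": 0,"claw": 0},{"x": -0.02,"y": 0,"z": -0.025,"turn": 0,"claw": 0},{"x": 0,"y": 0,"z": 0,"turn": 0.12,"claw": 0},{"x": 0,"y": 0,"z": 0,"turn": 0,"claw": 0}]}}

```text
clock: 6.9
position: [0.4572, -0.1281, 0.0891]
ee_rot: [0.773, 0.635, 0.002, 0.001]
force: [-0.5, -0.2, -0.3]
gripper_width: -0.0
gripper_force: 0.0
```

```bash
python3 - <<'E'
from h import *
a=-np.arctan(0.1976); O=np.array([.6375,-.1023]); X=np.array([np.cos(a),np.sin(a)]);Y=np.array([-X[1],X[0]])
o=telemetry.get_obs(); print(o['position'],o['ee_rot'])
R=lambda p:(np.dot(p-O,X).round(4),np.dot(p-O,Y).round(4))
print('tcp in cup',R(o['position'][:2]),'press',O-.07*X-.05*Y)
for n in('top','side'):
    f=grab(n,n+'2.png'); W=pts(f); z=W[...,2]; im=f['image'].astype(int)
    m=(z>.019)&(z<.028)&(W[...,0]>.42)&(W[...,0]<.55)&(W[...,1]>-.06)&(W[...,1]<.085)&(im.min(-1)>110)
    P=W[m][:,:2].astype(np.float32); 
    if len(P)>20:
        r=cv2.minAreaRect(P); print(n,len(P),r,R(np.array(r[0])))
E
```

```text
[ 0.4572368  -0.12813199  0.08909049] [7.72538172e-01 6.34964675e-01 2.06304145e-03 6.14190459e-04]
tcp in cup (np.float64(-0.1718), np.float64(-0.0603)) press [ 0.55913526 -0.13778192]
top 672 ((0.48600560426712036, 0.024177059531211853), (0.06301261484622955, 0.0633678063750267), 85.84008026123047) (np.float64(-0.1731), np.float64(0.0947))
```

View pics/side2.png

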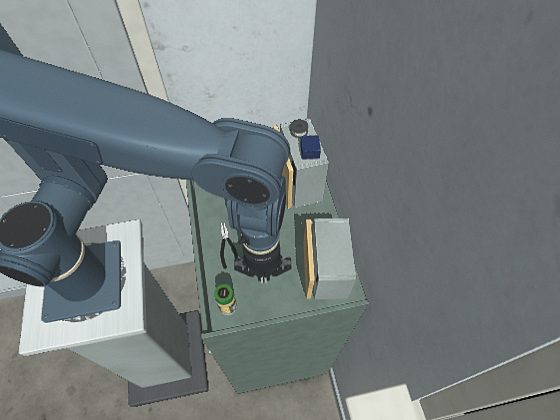

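The block now lies at cupboard y +0.095, flat and square, and the gripper at (262,265) is in front of the closed low door at (310,260). I'll raise it to z ≈ 0.105 and move toward the door along tool y.

{"method": "step_arm", "body": {"series": [{"x": 0,"y": 0,"z": -0.015,"turn": 0,"claw": 0},{"x": 0,"y": 0.015,"z": 0,"turn": 0,"claw": 0},{"x": 0,"y": 0.015,"z": 0,"turn": 0,"claw": 0},{"x": 0,"y": 0.015,"z": 0,"turn": 0,"claw": 0},{"x": 0,"y": 0.01,"z": 0,"turn": 0,"claw": 0},{"x": 0,"y": 0.01,"z": 0,"turn": 0,"claw": 0},{"x": 0,"y": 0,"z": 0,"turn": 0,"claw": 0},{"x": 0,"y": 0,"z": 0,"turn": 0,"claw": 0}]}}

```text
clock: 7.67
position: [0.5189, -0.1384, 0.1005]
ee_rot: [0.77, 0.638, -0.001, -0.002]
force: [0.2, -1.1, -0.1]
gripper_width: 0.0004
gripper_force: 0.0
```

```bash
python3 - <<'E'
from h import *
f=grab('side'); im=f['image']
cv2.imwrite('pics/s3.png',cv2.resize(im[190:340,220:380],(640,600),interpolation=cv2.INTER_CUBIC)[:,:,::-1])
E
```

```text
(no output)
```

View pics/s3.png

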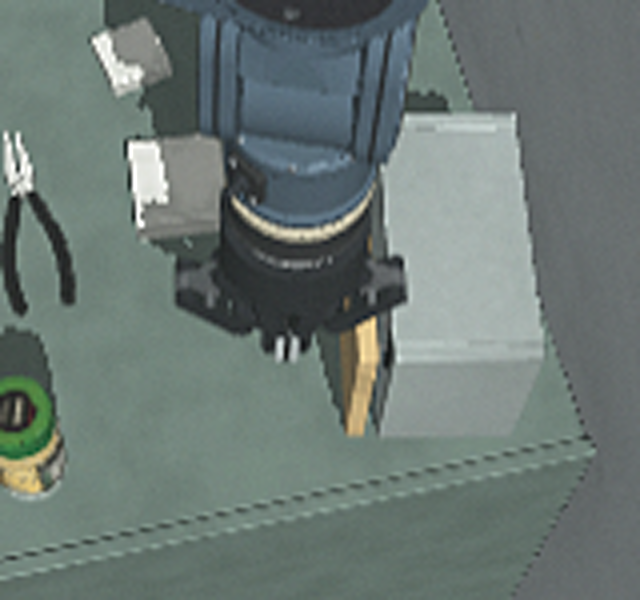

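The block at (180,190) is clear. The right knuckle at (390,280) is already above the cupboard top without contact, and the fingertips at (285,345) are before the door face at (350,370). I'll raise slightly and approach slowly.

{"method": "step_arm", "body": {"series": [{"x": 0,"y": 0,"z": -0.006,"turn": 0,"claw": 0},{"x": 0,"y": 0.005,"z": 0,"turn": 0,"claw": 0},{"x": 0,"y": 0.005,"z": 0,"turn": 0,"claw": 0},{"x": 0,"y": 0.005,"z": 0,"turn": 0,"claw": 0},{"x": 0,"y": 0.003,"z": 0,"turn": 0,"claw": 0},{"x": 0,"y": 0,"z": 0,"turn": 0,"claw": 0}]}}

```text
clock: 8.22
position: [0.5383, -0.1435, 0.1083]
ee_rot: [0.771, 0.636, 0.0, 0.0]
force: [0.5, 0.5, -0.1]
gripper_width: 0.0001
gripper_force: 0.0
```

{"method": "step_arm", "body": {"series": [{"x": 0,"y": 0.002,"z": 0,"turn": 0,"claw": 0},{"x": 0,"y": 0.002,"z": 0,"turn": 0,"claw": 0},{"x": 0,"y": 0,"z": 0,"turn": 0,"claw": 0}]}}

```text
clock: 8.47
position: [0.5417, -0.1441, 0.1082]
ee_rot: [0.771, 0.636, 0.0, -0.0]
force: [0.4, -0.1, -0.0]
gripper_width: 0.0002
gripper_force: 0.0
```

{"method": "step_arm", "body": {"series": [{"x": 0,"y": 0.002,"z": 0,"turn": 0,"claw": 0},{"x": 0,"y": 0.002,"z": 0,"turn": 0,"claw": 0},{"x": 0,"y": 0,"z": 0,"turn": 0,"claw": 0}]}}

```text
clock: 8.72
position: [0.5447, -0.1447, 0.1082]
ee_rot: [0.771, 0.636, -0.001, -0.001]
force: [-2.4, 0.4, 1.8]
gripper_width: -0.0002
gripper_force: 1.1
```

{"method": "step_arm", "body": {"series": [{"x": 0,"y": 0.002,"z": 0,"turn": 0,"claw": 0},{"x": 0,"y": 0.002,"z": 0,"turn": 0,"claw": 0},{"x": 0,"y": 0,"z": 0,"turn": 0,"claw": 0}]}}

```text
clock: 8.97
position: [0.5481, -0.1456, 0.1082]
ee_rot: [0.771, 0.636, -0.001, -0.001]
force: [-4.6, -0.4, 2.8]
gripper_width: -0.0004
gripper_force: 2.4
```

{"method": "step_arm", "body": {"series": [{"x": 0,"y": 0.001,"z": 0,"turn": 0,"claw": 0},{"x": 0,"y": 0.001,"z": 0,"turn": 0,"claw": 0},{"x": 0,"y": 0,"z": 0,"turn": 0,"claw": 0}]}}

```text
clock: 9.22
position: [0.5501, -0.1461, 0.1082]
ee_rot: [0.771, 0.636, -0.001, -0.001]
force: [-4.5, -0.3, 2.3]
gripper_width: 0.0001
gripper_force: 2.6
```

{"method": "step_arm", "body": {"series": [{"x": 0,"y": 0.001,"z": 0,"turn": 0,"claw": 0},{"x": 0,"y": 0.001,"z": 0,"turn": 0,"claw": 0},{"x": 0,"y": 0,"z": 0,"turn": 0,"claw": 0}]}}

```text
clock: 9.47
position: [0.5501, -0.1461, 0.1082]
ee_rot: [0.771, 0.636, -0.003, -0.002]
force: [-10.1, 0.5, 5.2]
gripper_width: -0.0002
gripper_force: 4.9
```

The door is at its stop (force rose to 10 N with no further travel). Now I retreat and rise.

{"method": "step_arm", "body": {"series": [{"x": 0,"y": -0.01,"z": 0,"turn": 0,"claw": 0},{"x": 0,"y": -0.02,"z": 0,"turn": 0,"claw": 0},{"x": 0,"y": -0.025,"z": -0.01,"turn": 0,"claw": 0},{"x": 0,"y": -0.025,"z": -0.025,"turn": 0,"claw": 0},{"x": 0,"y": -0.02,"z": -0.03,"turn": 0,"claw": 0},{"x": 0,"y": -0.02,"z": -0.03,"turn": 0,"claw": 0},{"x": 0,"y": 0,"z": -0.03,"turn": 0,"claw": 0},{"x": -0.02,"y": 0,"z": -0.03,"turn": 0,"claw": 0},{"x": -0.03,"y": 0,"z": 0,"turn": 0,"claw": 0},{"x": -0.03,"y": 0,"z": 0,"turn": 0,"claw": 0}]}}

```text
clock: 10.3
position: [0.4224, -0.2035, 0.267]
ee_rot: [0.771, 0.637, 0.002, 0.004]
force: [0.6, -0.2, 0.3]
gripper_width: 0.0001
gripper_force: 0.0
```

{"method": "step_arm", "body": {"series": [{"x": -0.03,"y": 0,"z": 0,"turn": 0,"claw": 0},{"x": -0.03,"y": 0,"z": 0,"turn": 0,"claw": 0},{"x": -0.03,"y": 0,"z": 0,"turn": 0,"claw": 0},{"x": -0.03,"y": 0,"z": 0,"turn": 0,"claw": 0},{"x": -0.03,"y": 0,"z": 0,"turn": 0,"claw": 0},{"x": 0,"y": 0,"z": 0,"turn": 0,"claw": 0},{"x": 0,"y": 0,"z": 0,"turn": 0,"claw": 0},{"x": 0,"y": 0,"z": 0,"turn": 0,"claw": 0},{"x": 0,"y": 0,"z": 0,"turn": 0,"claw": 0},{"x": 0,"y": 0,"z": 0,"turn": 0,"claw": 0}]}}

```text
clock: 11.13
position: [0.3924, -0.3484, 0.2637]
ee_rot: [0.771, 0.637, 0.0, 0.0]
force: [0.1, 0.9, -0.5]
gripper_width: 0.0004
gripper_force: 0.0
```

```bash
python3 - <<'E'
from h import *
f=grab('top','top4.png'); W=pts(f); z=W[...,2]
hsv=cv2.cvtColor(f['image'],cv2.COLOR_RGB2HSV)
m=(hsv[...,0]<25)&(hsv[...,1]>80)&(abs(z-.129)<.006)&(W[...,0]>.42)&(W[...,1]<.05)&(W[...,1]>-.25)
r=cv2.minAreaRect(W[m][:,:2].astype(np.float32)); print(m.sum(),r)
E
```

```text
408 ((0.5300046801567078, -0.059020377695560455), (0.15647143125534058, 0.011951785534620285), 39.481109619140625)
```

View pics/top4.png

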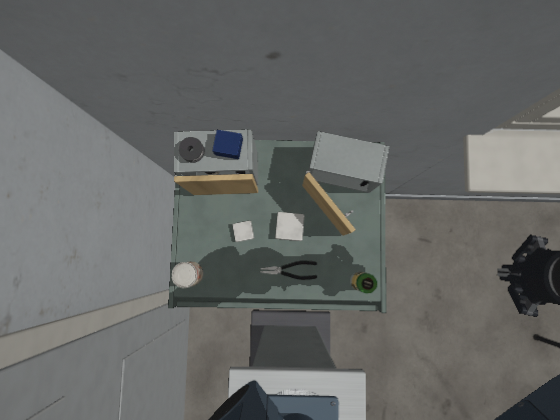

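The low door, from (307,175) to (350,232), stands ajar at about 0.69 rad. The block is clear at (290,226), the tall door is shut and the other things have not moved. I'll wait a moment for the door to settle, then hand in.

{"method": "step_arm", "body": {"series": [{"x": 0,"y": 0,"z": 0,"turn": 0,"claw": 0},{"x": 0,"y": 0,"z": 0,"turn": 0,"claw": 0},{"x": 0,"y": 0,"z": 0,"turn": 0,"claw": 0},{"x": 0,"y": 0,"z": 0,"turn": 0,"claw": 0},{"x": 0,"y": 0,"z": 0,"turn": 0,"claw": 0},{"x": 0,"y": 0,"z": 0,"turn": 0,"claw": 0},{"x": 0,"y": 0,"z": 0,"turn": 0,"claw": 0},{"x": 0,"y": 0,"z": 0,"turn": 0,"claw": 0},{"x": 0,"y": 0,"z": 0,"turn": 0,"claw": 0},{"x": 0,"y": 0,"z": 0,"turn": 0,"claw": 0}]}}

```text
clock: 12.02
position: [0.3918, -0.3494, 0.2633]
ee_rot: [0.771, 0.636, -0.0, -0.0]
force: [0.8, -0.1, 0.4]
gripper_width: -0.0002
gripper_force: 0.0
```

```bash
python3 -c "
from bench import arm; print(arm.job_done())"
```

```text
the job is handed in; nothing more can be done
None
```

I handed the job in at about 12 s, with no verdict shown: the block lies about 95 mm to the hinge side of the low cupboard's middle, the low door stands ajar at about 0.69 rad, and in the last picture the tall door was shut and the other things looked unmoved.

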